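# Take the orange slicing blade out of its latched case

## Robot

A 6-joint arm with a two-finger parallel gripper is mounted at the origin on the work surface. World frame = base frame: x ahead of the robot, y to its left, z up, the work surface at z = 0. Lengths are in m, angles in rad, forces in N, time in s.
With the tool pointing down it reaches from about 0.35 to 0.775 m from the base axis. Payload 5.5 kg.
Tool frame: the origin (TCP) lies midway between the tips of the shut fingers; the grasp point (between the pads) lies behind it (env.grip_point_offset is the z of the grasp point in the tool frame, in m); z points along the fingers, y is the direction in which the jaws open and shut (so a half turn about z gives the same grasp; the last joint's range is limited). The gripper opens to 85 mm and grips with 20 to 120 N. Pads are 22 mm wide; open, the fingers measure 114 mm over their backs; the gripper's body (76 mm by 85 mm) begins 54 mm behind the grasp point. The pads swing forward as they close: fully open they stand 13 mm farther back than shut.
Start: joints at [-0.14, 0.313, 0.046, 1.304, 0, 1.431], TCP at [0.575, -0, 0.231] pointing down, gripper open.
Joint ranges: [-2.76, 2.76], [-0.86, 1.69], [-1.03, 1.26], [-2.2, 2.34], [-1.47, 1.5], [-3.14, 3.14]. Speed limits (rad/s): [2.57, 2.57, 3.14, 3.14, 3.14, 3.14].

## Interface

Orientations are given as a unit quaternion [w, x, y, z].
In Python, from workcell import env, viewer gives the robot as it stands. The module is installed in compiled form; this text tells all that it offers.
- The arm moves only by the shell command python3 -m inch 'ROWS' [OPENING] [FORCE]. ROWS is JSON, a list of rows, each a list of 2 entries, a list of its own where there are three numbers: the shift along the tool's x, y, z in m, then the turn about the tool's z in degrees. In form: [[[tx, ty, tz], spin], ...]. A call has 1 to 5 rows; each row is the pose to reach, as a shift and turn from the pose measured when the call began, along the tool's axes at that moment; what a row does not reach only later rows make up. A row lasts 1/12 s, in which the tool goes at most 41.7 mm and 7.16 degrees, less where a joint would pass 70% of its speed; a pose out of reach is approached as far as the arm can. A call with a gripper value outside its range is refused whole. OPENING is the closure, from 0 (fully open) to 1 (shut), set as the call begins (- or left out, the last holds). The fingers move at their own pace and stop on an object; FORCE is the grip in N (left out, the last holds). Time passes only in rows, so rows that repeat a pose let the fingers close. It gives the time, the measured TCP pose, the force and the opening at its end, in the units of the state.
- env.get_state(): the state, without advancing time (a new reading comes with each control period).
- viewer.read_camera(name): name is "scene" or "side" or "wrist"; returns a dict with "image" (480x640x3 uint8, red, green, blue), "depth" (480x640 float32, m along the optical axis (not along the pixel's ray), 0 where there is no reading), "vertical_fov" (degrees; the focal length in pixels is half the picture's height over the tangent of half this angle, whatever the lens; pixels are square), "cx", "cy" (the principal point, pixels), "dist_coeffs" ([k1, k2, p1, p2, k3] as OpenCV has them; the pictures are not rectified), "R" (3x3) and "t" (3): a world point X has camera coordinates R X + t; the wrist camera has in their place "T_tool_cam" (4x4, takes a point from camera to tool coordinates, whose origin is the TCP and whose axes are the flange's). Camera axes: x right, y down, z forward; pixel columns grow to the right and rows downward; lengths in m; the calibration is good to about 2 mm. A picture is of the moment at which its call begins: read the wrist's pose just before it.
- env.hand_in(): hands the job in, once; it reports no verdict.
The state is a dict: "clock": time; "joint_pos": joint angles; "qvel": joint speeds; "tau": joint torques, N m; "tcp_pos": TCP position; "orientation": TCP orientation; "wrist_force": force on the tool from outside, world axes, zero at the start; "ft_torque": the same for the moment, N m; "finger_gap": finger opening in m.
Only numpy, scipy, OpenCV 4.12 (cv2) and the standard library are available. Lean on these libraries where they do the work, as an engineer would, in place of code of your own. Each camera call takes 0.05 s, during which the arm holds its last target. There are 200 camera calls.

## Task

Get the slicing insert with the orange tab ready for use: lift the guard's gravity latch out of its catch, swing the red guard bar open by 60 degrees or more and leave it open. Then lift the orange-tabbed insert straight up out of its pocket by its tab, keep it level, and set it gently (not dropped) flat on the cutting board, tab up. Leave the other inserts in their pockets and do not disturb the cucumber or the jar.

Things in the scene. Friction and masses are not known exactly. Their poses are not given: they have to be found in the camera images.
- case: Grey case fixed to the counter, 108 (x) x 147 (y) x 28 mm high; three pockets 87 x 39 x 20 mm deep at case x=0, y=-44, 0, +44 mm, floor 8 mm above the counter. Origin: centre of underside; z up, yaw varies. The red guard bar lies along case y at x=+34 mm, hinged at y=+86 mm; the catch (two prongs 14 mm apart, tops 57 mm above the counter) is at y=-115 mm.
- guard (a joint): Swing of the red guard bar (10 mm wide, 184 mm long, 31 to 41 mm above the counter, 3 mm above the inserts) about its vertical hinge. 0 = closed and latched (at the start); grows as the free end swings to case +x, anticlockwise from above; stop at 1.6 rad. Friction 0.06 N m: stays where it is left. Cannot swing until the latch is lifted.
- guard_pivot (a point): Point on the guard's vertical hinge axis, at the bar's top, 41 mm above the counter.
- latch (a joint): Gravity latch: steel bar 8 x 8 x 132 mm along the top of the guard, on a horizontal pivot 76 mm from the guard's hinge axis, 47 mm above the counter. 0 = down, tip between the catch prongs; grows as the tip is lifted, stop 0.8 rad. Clears the prongs at about 0.12 rad (knob 12 mm up); 0.2 rad is safe. Falls back by its weight (0.06 kg) when released.
- latch_knob (a point): Centre of the black round upright knob on the latch bar, 14 mm diameter, 34 mm tall; when down, centre 68 mm and top 85 mm above the counter. 92 mm from the latch pivot, 168 mm from the guard's hinge axis. The latch can be lifted and the guard pulled round by this knob; it tilts with the latch.
- slicer_center (a point): Target insert, ORANGE tab, 0.05 to 0.12 kg, in any pocket. White body 84 (x) x 36 (y) x 20 mm, top level with the case's, 1.5 mm free all round. Its only grip is the upright tab amid its top, 10 (x) x 22 (y) x 38 mm tall, pinched along x. Point: insert's centre, 29 mm above its underside, on the tab's mid line; tab spans 9 mm below to 29 mm above it. Axes as the case's when seated.
- shredder_center (a point): Same insert shape with a BLUE tab; stays in its pocket. Point as for the orange one.
- grater_center (a point): Same insert shape with a GREEN tab; stays in its pocket. Point as for the orange one.
- board: Pale yellow-green cutting board, fixed, 320 (x) x 220 (y) x 8 mm thick. Origin: centre of its underside; top at 8 mm above the counter. Its yaw differs each time. Its +y half is free.
- cucumber_center (a point): Centre of a dark green cucumber, about 150 mm long (along its x) and 31 mm thick, lying on the board's -y half. Not to be disturbed.
- jar_center (a point): Centre of a loose amber jar with red lid, 64 mm diameter, 100 mm tall, standing on the counter to the left of the case. Not to be disturbed.
Things that resemble listed ones, but are neither listed nor needed, are in the scene too. What is shaped like the part that bears slicer_center but black, pink or yellow is not meant.

How it is judged:
By the outcome, as a careful person would: the job done as asked, in the order asked, and still so for the second after the job is handed in, with the robot touching nothing.
It also fails if it takes over 58 s, if anything falls off the work surface, if the arm or the gripper's body presses on something with over 40 N, if the wrist force passes 120 N, or if a joint passes its speed limit or range.

## Working session

There is one attempt and no reset: what is moved stays moved. The work goes in short steps, Python scripts to look and compute and a shell command to move; the robot and the scene stay as the last step left them, time stands still between calls to the robot, and variables do not carry over. Pictures are saved under pics/ and viewed, on a budget of 10 in all, crops included, one or two more only if the job needs it, and the job is handed in when it is done.

```bash
mkdir -p pics; cat > h.py <<'E'
import numpy as np, cv2
from scipy.spatial.transform import Rotation as Ro
from workcell import env, viewer
def cam(name):
    s=env.get_state(); c=viewer.read_camera(name)
    h=c["image"].shape[0]; f=h/2/np.tan(np.radians(c["vertical_fov"])/2)
    c["K"]=np.array([[f,0,c["cx"]],[0,f,c["cy"]],[0,0,1]]); c["D"]=np.array(c["dist_coeffs"],float)
    if "R" in c: R=np.array(c["R"]);t=np.array(c["t"])
    else:
        w,x,y,z=s["orientation"]; T=np.eye(4); T[:3,:3]=Ro.from_quat([x,y,z,w]).as_matrix(); T[:3,3]=s["tcp_pos"]
        M=np.linalg.inv(T@np.array(c["T_tool_cam"])); R,t=M[:3,:3],M[:3,3]
    c["Rw"],c["tw"]=R,t
    return c
def und(c,px):
    p=cv2.undistortPoints(np.asarray(px,float).reshape(-1,1,2),c["K"],c["D"]).reshape(-1,2)
    return np.c_[p,np.ones(len(p))]
def onplane(c,px,z):
    d=und(c,px)@c["Rw"]; o=-c["Rw"].T@c["tw"]
    return o+d*((z-o[2])/d[:,2])[:,None]
def bydepth(c,px):
    px=np.asarray(px).reshape(-1,2); Z=c["depth"][px[:,1].astype(int),px[:,0].astype(int)]
    return (und(c,px)*Z[:,None]-c["tw"])@c["Rw"]
def proj(c,X):
    return cv2.projectPoints(np.asarray(X,float).reshape(-1,1,3),cv2.Rodrigues(c["Rw"])[0],c["tw"],c["K"],c["D"])[0].reshape(-1,2)
def save(c,n,crop=None,s=1):
    im=c["image"][...,::-1]
    if crop: im=im[crop[1]:crop[3],crop[0]:crop[2]]
    cv2.imwrite(f"pics/{n}.png",cv2.resize(im,None,fx=s,fy=s))
E
python3 - <<'E'
from h import *
import pickle
print(env.grip_point_offset, env.get_state())
ims=[]
for n in("scene","side","wrist"):
    c=cam(n); pickle.dump(c,open(n+".pkl","wb")); save(c,n); print(n,c["vertical_fov"],(-c["Rw"].T@c["tw"]).round(3), c["Rw"][2].round(2), c["dist_coeffs"])
E
```

```text
-0.0187 {'clock': 0.0, 'joint_pos': array([-1.39600496e-01,  3.13988545e-01,  4.49700772e-02,  1.30356074e+00,
       -8.34924027e-06,  1.43118323e+00]), 'qvel': array([-0.00048828,  0.00153642,  0.00016616,  0.00033653,  0.00135488,
       -0.00024644]), 'tau': array([-2.90074182e-03, -4.80629075e+01,  2.98531097e+01,  1.95313990e-02,
       -3.83516899e-04, -4.27451073e-05]), 'tcp_pos': array([5.74501410e-01, 5.76142841e-05, 2.30411948e-01]), 'orientation': array([-7.09414300e-04,  7.07102041e-01,  7.07110959e-01, -5.39831020e-04]), 'wrist_force': array([-0.69119295, -0.17018127,  0.52034647]), 'ft_torque': array([-0.02122504,  0.01640568, -0.01741957]), 'finger_gap': 0.08543616094369157}
scene 42.17253624951018 [ 1.15  -0.394  1.026] [-0.56  0.33 -0.76] [-0.16167191  0.          0.          0.          0.        ]
side 46.245916887936005 [ 0.056 -0.591  0.783] [ 0.36  0.62 -0.69] [0.04602542 0.         0.         0.         0.        ]
wrist 58.86352246055758 [0.576 0.073 0.373] [-0.   -0.28 -0.96] [-0.05570485  0.          0.          0.          0.        ]
```

View pics/scene.png

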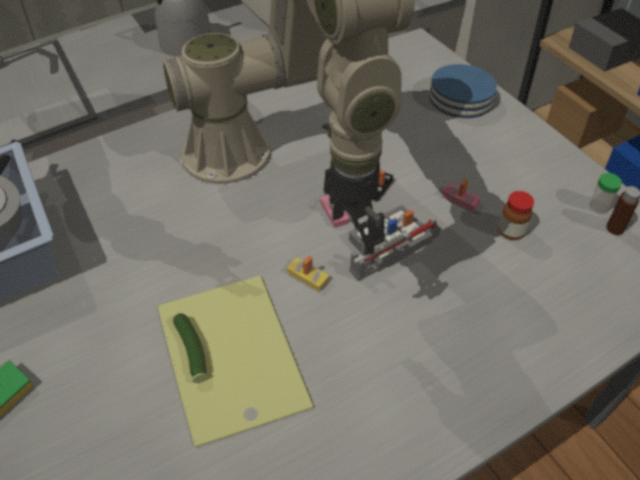

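View pics/side.png

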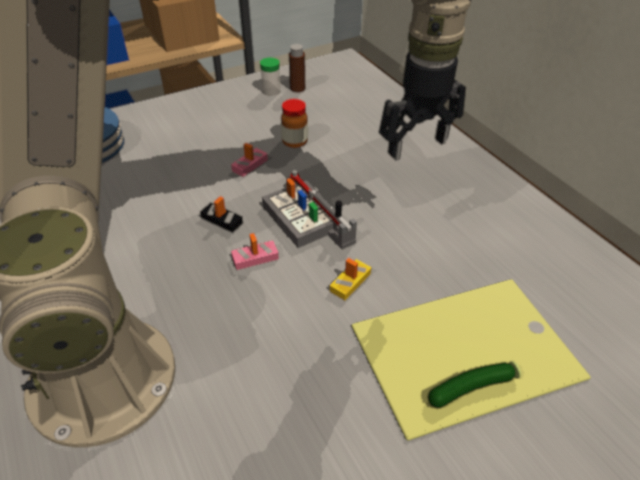

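Scene view: the case is near (390,245), with the orange tab in the pocket at the hinge end. Orange-tabbed decoys (yellow, pink, black) surround it, the board is near (235,360) and the jar near (517,215). Side view: tabs are orange (291,190), blue (302,200) and green (314,212), the knob is at (338,210) and the catch at (345,232).

View pics/wrist.png

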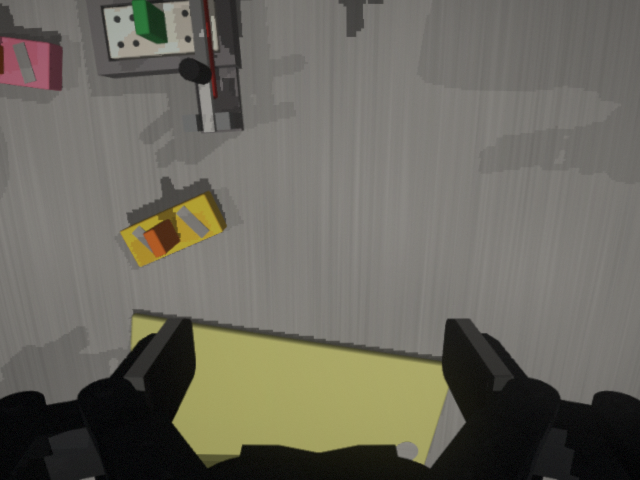

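```bash
python3 - <<'E'
from h import *
import pickle
for n in("side","wrist","scene"):
    c=pickle.load(open(n+".pkl","rb")); hsv=cv2.cvtColor(c["image"],cv2.COLOR_RGB2HSV)
    print(n)
    for nm,lo,hi in(("orange",(5,150,120),(14,255,255)),("blue",(105,120,60),(125,255,255)),("green",(50,120,50),(80,255,255)),("red",(0,150,60),(3,255,255)),("red2",(174,120,60),(180,255,255)),("board",(22,60,120),(40,255,255))):
        m=cv2.inRange(hsv,lo,hi); k,l,st,ce=cv2.connectedComponentsWithStats(m)
        for i in range(1,k):
            if st[i,4]>25:
                ys,xs=np.nonzero(l==i); P=bydepth(c,np.c_[xs,ys]); 
                print(nm,st[i].tolist(),ce[i].round(1),np.median(P,0).round(3),P[:,2].max().round(3))
E
```

```text
side
orange [287, 178, 8, 20, 82] [291.7 185.7] [0.452 0.221 0.058] 0.067
orange [215, 197, 10, 18, 117] [219.9 205.1] [0.304 0.251 0.046] 0.059
orange [250, 234, 8, 20, 97] [253.7 243.2] [0.317 0.115 0.051] 0.783
orange [346, 259, 11, 19, 84] [352.3 265.3] [ 0.447 -0.025  0.055] 0.783
blue [107, 15, 21, 49, 695] [115.1  41.9] [ 0.377  1.461 -0.132] 0.783
blue [298, 191, 9, 18, 112] [301.9 199. ] [0.451 0.18  0.056] 0.783
green [261, 58, 18, 13, 202] [269.4  64. ] [0.618 0.67  0.084] 0.783
green [310, 203, 8, 18, 110] [313.2 211.1] [0.453 0.135 0.056] 0.783
green [432, 364, 83, 43, 1496] [471.1 382. ] [ 0.485 -0.302  0.036] 0.783
red [282, 99, 23, 17, 315] [293.4 106.8] [0.564 0.431 0.099] 0.104
red [291, 174, 18, 19, 106] [300.3 182.3] [0.482 0.247 0.039] 0.783
red [314, 198, 25, 26, 64] [327.3 212.3] [0.486 0.133 0.038] 0.041
red2 [233, 154, 33, 21, 247] [248.2 164.8] [0.422 0.385 0.016] 0.023
red2 [236, 246, 41, 22, 265] [254.9 258.4] [0.313 0.11  0.014] 0.021
board [330, 258, 42, 41, 542] [350.7 280.1] [ 0.438 -0.026  0.018] 0.783
board [351, 279, 240, 162, 20478] [464.3 354.4] [
[... 538 characters left out ...]
ange [405, 211, 8, 6, 29] [408.2 213.3] [0.451 0.226 0.067] 0.07
orange [304, 257, 7, 8, 33] [307.  260.7] [ 0.448 -0.02   0.058] 0.061
blue [606, 141, 34, 48, 1073] [625.8 163.3] [ 0.255  1.463 -0.483] 1.026
blue [388, 220, 9, 13, 72] [391.6 225.7] [0.457 0.181 0.06 ] 0.07
green [599, 173, 23, 19, 314] [609.7 182. ] [0.622 0.673 0.087] 1.026
green [0, 362, 28, 45, 727] [  9.9 381.9] [ 0.399 -0.633  0.029] 1.026
red [509, 192, 24, 21, 411] [520.3 201.7] [0.571 0.432 0.101] 1.026
red [411, 222, 22, 14, 78] [421.9 228.4] [0.485 0.242 0.042] 1.026
board [287, 257, 43, 34, 561] [306.9 274.5] [ 0.454 -0.024  0.02 ] 1.026
board [158, 276, 155, 171, 15306] [234.7 361.1] [ 0.564 -0.233  0.009] 1.026
```

Wrist view: the green tab is at (146,22), the knob at (195,70), the latch tip and catch at (215,115), and the board edge runs (133,312) to (445,360). I'll move over the case for a closer look.

```bash
python3 -m inch '[[[0.025,-0.022,0],0],[[0.05,-0.045,0],0],[[0.075,-0.067,0],0],[[0.1,-0.09,0],0],[[0.1,-0.09,0],0]]' 0
python3 - <<'E'
from h import *
import pickle
c=cam("wrist"); pickle.dump(c,open("w2.pkl","wb")); save(c,"w2")
print(env.get_state()["tcp_pos"])
for n in("side","scene"):
    c=pickle.load(open(n+".pkl","rb")); hsv=cv2.cvtColor(c["image"],cv2.COLOR_RGB2HSV)
    m=cv2.inRange(hsv,(22,60,60),(40,255,255)); k,l,st,ce=cv2.connectedComponentsWithStats(m); i=1+np.argmax(st[1:,4])
    ys,xs=np.nonzero(l==i); P=onplane(c,np.c_[xs,ys],0.008)
    r=cv2.minAreaRect((P[:,:2]*1000).astype(np.float32)); print(n,r, cv2.boxPoints(r).round())
    m=cv2.inRange(hsv,(45,120,20),(80,255,255)); k,l,st,ce=cv2.connectedComponentsWithStats(m)
    for i in range(1,k):
        if st[i,4]>300:
            ys,xs=np.nonzero(l==i);P=onplane(c,np.c_[xs,ys],0.024);print('green',cv2.minAreaRect((P[:,:2]*1000).astype(np.float32)))
E
```

```text
clock: 0.57
tcp_pos: [0.4801, 0.1033, 0.2307]
orientation: [-0.002, 0.706, 0.709, -0.001]
wrist_force: [0.1, 0.1, -0.4]
finger_gap: 0.085
[0.48238079 0.10181013 0.23087505]
side ((532.4801025390625, -239.69692993164062), (221.97232055664062, 321.8933410644531), 80.14982604980469) [[ 355. -322.]
 [ 672. -377.]
 [ 710. -158.]
 [ 393. -103.]]
green ((491.2950134277344, -297.2633361816406), (35.54155731201172, 151.29739379882812), 82.96027374267578)
scene ((533.1928100585938, -238.52090454101562), (220.27452087402344, 320.90789794921875), 80.11882019042969) [[ 356. -319.]
 [ 672. -375.]
 [ 710. -158.]
 [ 394. -102.]]
green ((585.2000122070312, 745.98828125), (49.01565933227539, 69.63780212402344), 21.24257469177246)
green ((390.9495544433594, -644.2110595703125), (69.76266479492188, 70.9568862915039), 23.766677856445312)
```

View pics/w2.png

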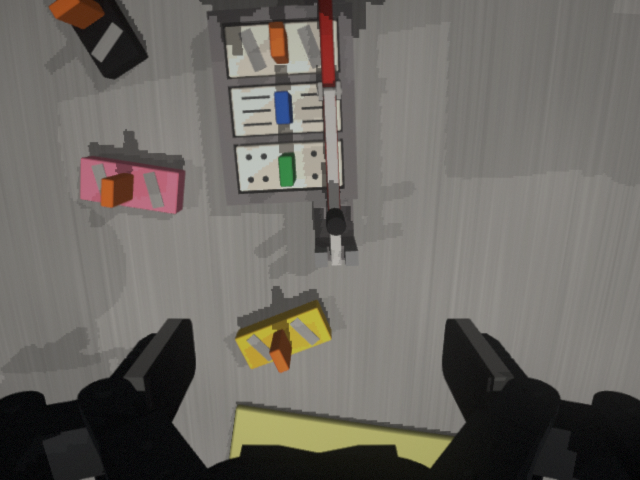

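Wrist close-up: tabs are orange (278,42), blue (283,107) and green (287,170). The knob top is around (336,217), the latch tip at (336,255), and the red bar runs along x≈327–333. Next I'll get exact poses.

```bash
python3 - <<'E'
from h import *
import pickle
c=pickle.load(open("w2.pkl","rb")); hsv=cv2.cvtColor(c["image"],cv2.COLOR_RGB2HSV)
def comps(m,mn):
    k,l,st,ce=cv2.connectedComponentsWithStats(m)
    return [np.argwhere(l==i)[:,::-1] for i in range(1,k) if st[i,4]>mn]
roi=np.zeros((480,640),np.uint8); roi[0:290,190:390]=255
cs=[]
for nm,lo,hi in(("orange",(3,150,60),(16,255,255)),("blue",(105,120,40),(125,255,255)),("green",(50,120,30),(80,255,255))):
    for p in comps(cv2.inRange(hsv,lo,hi)&roi,60):
        D=bydepth(c,p); top=D[:,2]>0.062
        P=onplane(c,p[top],0.066); print(nm,p.mean(0).round(1),top.sum(),P.mean(0).round(4),cv2.minAreaRect((P[:,:2]*1000).astype(np.float32)))
# white bodies: points at z~.028 by depth
yy,xx=np.mgrid[0:290,190:390]; px=np.c_[xx.ravel(),yy.ravel()]; D=bydepth(c,px)
g=np.isfinite(D[:,2])&(c["depth"][px[:,1],px[:,0]]>0)
z=D[:,2]; 
t=px[g&(z>.024)&(z<.032)]
P=onplane(c,t,.028); r=cv2.minAreaRect((P[:,:2]*1000).astype(np.float32)); print("case top",r)
# case left edge direction: leftmost x per y
e=[(P[abs(P[:,1]-y)<.002,0].min(),y) for y in np.arange(.12,.24,.01)]; print(np.array(e).round(4).tolist(), np.polyfit([b for a,b in e],[a for a,b in e],1))
# knob top
k=px[g&(z>.078)&(z<.095)]; v=c["image"][k[:,1],k[:,0]].max(1)<70; k=k[v]; Q=bydepth(c,k); print("knob",len(k),Q.mean(0).round(4),onplane(c,k,.085).mean(0).round(4),cv2.minAreaRect((onplane(c,k,.085)[:,:2]*1000).astype(np.float32)))
# red bar top
rp=px[g&(z>.036)&(z<.045)]; h=hsv[rp[:,1],rp[:,0]]; rp=rp[((h[:,0]<4)|(h[:,0]>172))&(h[:,1]>120)]
R=onplane(c,rp,.041); print("bar",cv2.minAreaRect((R[:,:2]*1000).astype(np.float32)),np.polyfit(R[:,1],R[:,0],1))
lp=px[g&(z>.048)&(z<.055)]; L=onplane(c,lp,.051); print("latch",cv2.minAreaRect((L[:,:2]*1000).astype(np.float32)),np.polyfit(L[:,1],L[:,0],1))
for n in("side","scene"):
    c=pickle.load(open(n+".pkl","rb")); hsv=cv2.cvtColor(c["image"],cv2.COLOR_RGB2HSV)
    print(n,[proj(c,[.489,.1,.085]).round(1).tolist(),proj(c,[.456,.223,.066]).round(1).tolist()])
E
```

```text
orange [277.9  41.9] 490 [0.4525 0.2296 0.066 ] ((452.5105895996094, 229.46234130859375), (9.410185813903809, 22.05469512939453), 2.5647363662719727)
blue [282.5 107.5] 433 [0.4554 0.1857 0.066 ] ((455.4140625, 185.59918212890625), (9.470321655273438, 20.926218032836914), 2.499687433242798)
green [285.9 170.5] 377 [0.4573 0.1423 0.066 ] ((457.363525390625, 142.18817138671875), (9.313973426818848, 20.97964096069336), 3.259981393814087)
case top ((455.34527587890625, 169.15850830078125), (108.74224853515625, 186.65252685546875), 3.0625457763671875)
[[0.4039, 0.12], [0.4035, 0.13], [0.4026, 0.14], [0.4022, 0.15], [0.402, 0.16], [0.4018, 0.17], [0.4008, 0.18], [0.4005, 0.19], [0.3996, 0.2], [0.3992, 0.21], [0.3983, 0.22], [0.3982, 0.23]] [-0.0531405   0.41035228]
knob 328 [0.4929 0.107  0.0848] [0.4929 0.107  0.085 ] ((492.7626647949219, 107.46122741699219), (13.27637767791748, 14.310395240783691), 0.4822680950164795)
bar ((486.01776123046875, 230.98129272460938), (9.50106430053711, 58.7160530090332), 3.0875244140625) [-0.05667965  0.49912228]
latch ((477.8372497558594, 153.43695068359375), (48.681678771972656, 177.53350830078125), 6.960887908935547) [-0.08844807  0.50252284]
side [[[338.6, 204.1]], [[293.7, 181.8]]]
scene [[[368.8, 242.1]], [[407.9, 215.6]]]
```

The arm may have still been settling during that picture, so I'll repeat the measurement at rest.

```bash
cat > m.py <<'E'
from h import *
def measure(c):
    hsv=cv2.cvtColor(c["image"],cv2.COLOR_RGB2HSV)
    roi=np.zeros((480,640),np.uint8); roi[0:290,190:390]=255
    for nm,lo,hi in(("orange",(3,150,60),(16,255,255)),("blue",(105,120,40),(125,255,255)),("green",(50,120,30),(80,255,255))):
        k,l,st,ce=cv2.connectedComponentsWithStats(cv2.inRange(hsv,lo,hi)&roi)
        for i in range(1,k):
            if st[i,4]<60: continue
            p=np.argwhere(l==i)[:,::-1]; D=bydepth(c,p); P=onplane(c,p[D[:,2]>.06],.066)
            print(nm,ce[i].round(1),cv2.minAreaRect((P[:,:2]*1000).astype(np.float32)))
    yy,xx=np.mgrid[0:480,190:450]; px=np.c_[xx.ravel(),yy.ravel()]; z=bydepth(c,px)[:,2]
    k=px[(z>.078)&(z<.13)]; k=k[c["image"][k[:,1],k[:,0]].max(1)<70]
    print("knob",k.mean(0),onplane(c,k,.085).mean(0).round(4),np.median(bydepth(c,k)[:,2]))
E
python3 -m inch '[[[0,0,0],0],[[0,0,0],0],[[0,0,0],0]]'
python3 - <<'E'
from m import *
print(env.get_state()["tcp_pos"],env.get_state()["joint_pos"]); c=cam("wrist"); measure(c); print(env.get_state()["tcp_pos"])
E
```

```text
clock: 0.87
tcp_pos: [0.483, 0.1013, 0.2307]
orientation: [-0.001, 0.706, 0.708, -0.001]
wrist_force: [0.5, -0.9, -0.5]
finger_gap: 0.0856
[0.48304567 0.10125374 0.23073166] [ 4.35980324e-02  1.57656918e-01 -1.56933461e-01  1.25850817e+00
  3.47606556e-04  1.61160456e+00]
orange [272.7  38.4] ((452.95880126953125, 228.00172424316406), (10.20858383178711, 25.274656295776367), 3.2129335403442383)
blue [277.7 104.2] ((455.4744873046875, 185.64492797851562), (9.58277416229248, 21.343244552612305), 2.961564064025879)
green [281.  167.5] ((457.25482177734375, 142.1448516845703), (9.226269721984863, 20.887603759765625), 3.4674527645111084)
knob [330.97538462 221.61846154] [0.4929 0.107  0.085 ] 0.08511533659136922
[0.4830874  0.10115112 0.23067128]
```

The poses agree with the listed geometry: case yaw ≈3.1°, knob (0.493,0.107), hinge ≈(0.4845,0.2735), orange tab (0.4527,0.2296). Now I'll descend over the knob.

```bash
python3 -m inch '[[[0.003,0.005,0.04],-3],[[0.006,0.01,0.08],-3],[[0.006,0.01,0.11],-3],[[0.006,0.01,0.14],-3],[[0.006,0.01,0.14],-3]]'; python3 -m inch '[[[0,0,0],0],[[0,0,0],0]]'
```

```text
clock: 1.33
tcp_pos: [0.4887, 0.1062, 0.0848]
orientation: [-0.005, 0.688, 0.726, -0.005]
wrist_force: [-1.1, 0.6, -0.6]
finger_gap: 0.0853
clock: 1.5
tcp_pos: [0.4889, 0.1057, 0.0852]
orientation: [-0.005, 0.688, 0.725, -0.005]
wrist_force: [-0.4, 0.2, -0.1]
finger_gap: 0.085
```

```bash
python3 -m inch '[[[0.001,0.005,0.015],0],[[0.001,0.005,0.031],0],[[0.001,0.005,0.031],0],[[0.001,0.005,0.031],0],[[0.001,0.005,0.031],0]]'; python3 -m inch '[[[0,0,0],0],[[0,0,0],0],[[0,0,0],0],[[0,0,0],0],[[0,0,0],0]]' 1 40; python3 -m inch '[[[0,0,0],0],[[0,0,0],0],[[0,0,0],0],[[0,0,0],0],[[0,0,0],0]]'
```

```text
clock: 1.92
tcp_pos: [0.4946, 0.1069, 0.0559]
orientation: [-0.004, 0.688, 0.725, -0.004]
wrist_force: [-1.0, -0.1, 0.9]
finger_gap: 0.0855
clock: 2.33
tcp_pos: [0.4947, 0.1069, 0.0561]
orientation: [-0.004, 0.688, 0.725, -0.004]
wrist_force: [-0.3, 0.1, -0.1]
finger_gap: 0.0256
clock: 2.75
tcp_pos: [0.4938, 0.1068, 0.0561]
orientation: [-0.004, 0.688, 0.725, -0.005]
wrist_force: [-5.3, -0.6, 4.5]
finger_gap: 0.0128
```

Knob gripped (13 mm gap). Now I'll lift along the latch's arc to about 0.25 rad.

```bash
python3 -m inch '[[[0.0012,0,-0.006],0],[[0.003,0,-0.012],0],[[0.005,0,-0.017],0],[[0.008,0,-0.023],0],[[0.008,0,-0.023],0]]';python3 -m inch '[[[0,0,0],0],[[0,0,0],0]]'
```

```text
clock: 3.17
tcp_pos: [0.494, 0.1161, 0.08]
orientation: [-0.005, 0.688, 0.726, -0.004]
wrist_force: [-1.7, 4.9, -5.7]
finger_gap: 0.0126
clock: 3.33
tcp_pos: [0.4941, 0.1164, 0.0803]
orientation: [-0.004, 0.688, 0.726, -0.004]
wrist_force: [-0.8, 3.1, -5.2]
finger_gap: 0.0124
```

```bash
python3 -m inch '[[[0.0006,0.0139,0],-5],[[0.0024,0.0276,0],-10],[[0.0054,0.0412,0],-15],[[0.0096,0.0544,0],-20],[[0.0096,0.0544,0],-20]]'
python3 - <<'E'
from h import *
save(cam("side"),"s2",(230,130,430,280),3)
E
```

```text
clock: 3.75
tcp_pos: [0.5492, 0.1302, 0.0791]
orientation: [-0.006, 0.549, 0.836, -0.002]
wrist_force: [-2.9, 3.0, -4.7]
finger_gap: 0.0127
```

View pics/s2.png

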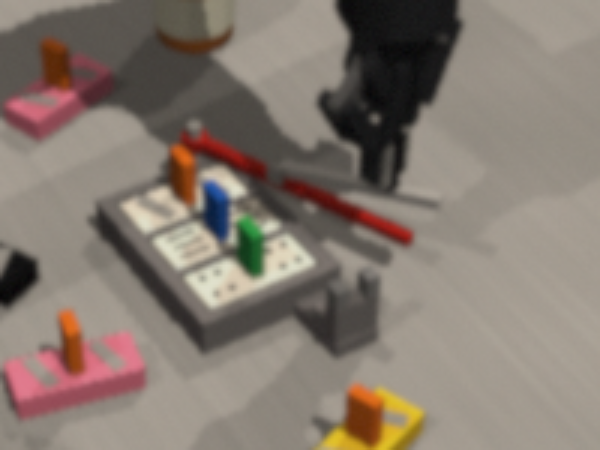

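The guard is swinging with the latch lifted clear of the prongs at (350,290). I'll continue.

```bash
for i in 1; do python3 -m inch '[[[0.0008,0.0138,0],-5],[[0.0026,0.0274,0],-10],[[0.0058,0.0408,0],-15],[[0.0099,0.0539,0],-20],[[0.0099,0.0539,0],-20]]'; done; python3 -m inch '[[[0.0008,0.0138,0],-5],[[0.0026,0.0274,0],-10],[[0.0058,0.0408,0],-15],[[0.0099,0.0539,0],-20],[[0.0099,0.0539,0],-20]]'
```

```text
clock: 4.22
tcp_pos: [0.5945, 0.1613, 0.0781]
orientation: [-0.007, 0.395, 0.919, -0.002]
wrist_force: [-2.8, 0.6, -3.9]
finger_gap: 0.0124
clock: 4.63
tcp_pos: [0.6266, 0.2069, 0.0774]
orientation: [-0.007, 0.228, 0.974, -0.0]
wrist_force: [-3.5, 0.1, -3.4]
finger_gap: 0.0127
```

```bash
python3 -m inch '[[[0.0008,0.0138,0],-5],[[0.0026,0.0274,0],-10],[[0.0064,0.0435,0],-16],[[0.0064,0.0435,0],-16],[[0.0064,0.0435,0],-16]]'; python3 -m inch '[[[-0.003,0,0.006],0],[[-0.0055,0,0.012],0],[[-0.008,0,0.018],0],[[-0.008,0,0.020],0],[[-0.008,0,0.020],0]]'
```

```text
clock: 5.05
tcp_pos: [0.6394, 0.2484, 0.0772]
orientation: [-0.008, 0.091, 0.996, -0.0]
wrist_force: [-3.8, -0.1, -1.8]
finger_gap: 0.0126
clock: 5.47
tcp_pos: [0.6489, 0.2462, 0.0575]
orientation: [-0.006, 0.092, 0.996, 0.0]
wrist_force: [1.8, -0.6, 2.0]
finger_gap: 0.0126
```

Guard at about 77° and latch lowered. Release and rise.

```bash
python3 -m inch '[[[0,0,0],0],[[0,0,0],0],[[0,0,0],0],[[0,0,0],0],[[0,0,0],0]]' 0.3; python3 -m inch '[[[0,0,-0.02],0],[[0,0,-0.05],0],[[0,0,-0.09],0],[[0,0,-0.12],0],[[0,0,-0.12],0]]'; python3 -m inch '[[[0,0,0],0],[[0,0,0],0]]'; python3 - <<'E'
from h import *
s=env.get_state(); print(s["joint_pos"].round(3)); w,x,y,z=s["orientation"]; print(Ro.from_quat([x,y,z,w]).as_matrix().round(4),s["tcp_pos"])
E
```

```text
clock: 5.88
tcp_pos: [0.6487, 0.2462, 0.0574]
orientation: [-0.006, 0.092, 0.996, -0.0]
wrist_force: [-0.3, 0.5, 0.3]
finger_gap: 0.0601
clock: 6.3
tcp_pos: [0.6535, 0.2471, 0.1857]
orientation: [-0.001, 0.092, 0.996, 0.002]
wrist_force: [0.4, 0.0, 1.0]
finger_gap: 0.0596
clock: 6.47
tcp_pos: [0.6542, 0.2474, 0.187]
orientation: [0.001, 0.092, 0.996, 0.002]
wrist_force: [0.2, 0.1, 0.7]
finger_gap: 0.0599
[0.245 0.575 0.342 1.335 0.004 0.43 ]
[[-0.983   0.1836  0.0018]
 [ 0.1836  0.983   0.0045]
 [-0.001   0.0048 -1.    ]] [0.65421556 0.24739285 0.18698773]
```

```bash
python3 -m inch '[[[0.032,-0.024,0],7],[[0.064,-0.048,0],14],[[0.096,-0.072,0],21],[[0.128,-0.096,0],28],[[0.16,-0.12,0],35]]'; python3 -m inch '[[[0,0,0],7],[[0,0,0],14],[[0,0,0],21],[[0,0,0],28],[[0,0,0],35]]';python3 -m inch '[[[0,0,0],6],[[0,0,0],6],[[0,0,0],6]]'
python3 - <<'E'
from m import *
s=env.get_state();w,x,y,z=s["orientation"]; R=Ro.from_quat([x,y,z,w]).as_matrix(); print(R.round(4),s["tcp_pos"],np.degrees(np.arctan2(R[1,0],R[0,0])))
c=cam("wrist"); save(c,"w3"); measure(c)
hsv=cv2.cvtColor(c["image"],cv2.COLOR_RGB2HSV);p=np.argwhere(cv2.inRange(hsv,(0,150,40),(4,255,255)))[:,::-1];D=bydepth(c,p);p=p[(D[:,2]>.035)&(D[:,2]<.047)];print("bar",cv2.minAreaRect((onplane(c,p,.041)[:,:2]*1000).astype(np.float32)))
E
```

```text
clock: 6.88
tcp_pos: [0.4719, 0.158, 0.1841]
orientation: [-0.001, 0.39, 0.921, 0.002]
wrist_force: [0.7, -0.4, 0.7]
finger_gap: 0.0597
clock: 7.3
tcp_pos: [0.4707, 0.1577, 0.1827]
orientation: [-0.003, 0.651, 0.759, 0.0]
wrist_force: [0.8, -0.2, -0.4]
finger_gap: 0.0601
clock: 7.55
tcp_pos: [0.4698, 0.1576, 0.1815]
orientation: [-0.003, 0.689, 0.725, -0.001]
wrist_force: [0.4, 0.3, 0.2]
finger_gap: 0.0598
[[-0.0509  0.9987 -0.0063]
 [ 0.9987  0.0509  0.0031]
 [ 0.0034 -0.0062 -1.    ]] [0.46975204 0.15762823 0.18149423] 92.91675888488889
orange [294.  121.4] ((452.5235900878906, 229.84963989257812), (9.465932846069336, 21.05060386657715), 2.329845905303955)
blue [295.7 195.3] ((455.02716064453125, 186.15841674804688), (9.21440315246582, 21.690303802490234), 2.3280744552612305)
green [296.3 263.5] ((456.87872314453125, 142.3030548095703), (9.048493385314941, 21.026750564575195), 2.2870819568634033)m.py:13: RuntimeWarning: Mean of empty slice.
  print("knob",k.mean(0),onplane(c,k,.085).mean(0).round(4),np.median(bydepth(c,k)[:,2]))
  ret = um.true_divide(
Traceback (most recent call l
[... 268 characters left out ...]
^^^^^^
  File "h.py", line 15, in und
    p=cv2.undistortPoints(np.asarray(px,float).reshape(-1,1,2),c["K"],c["D"]).reshape(-1,2)
      ~~~~~~~~~~~~~~~~~~~^^^^^^^^^^^^^^^^^^^^^^^^^^^^^^^^^^^^^^^^^^^^^^^^^^^^
cv2.error: OpenCV(4.12.0) /io/opencv/modules/calib3d/src/undistort.dispatch.cpp:347: error: (-215:Assertion failed) CV_IS_MAT(_src) && CV_IS_MAT(_dst) && (_src->rows == 1 || _src->cols == 1) && (_dst->rows == 1 || _dst->cols == 1) && _src->cols + _src->rows - 1 == _dst->rows + _dst->cols - 1 && (CV_MAT_TYPE(_src->type) == CV_32FC2 || CV_MAT_TYPE(_src->type) == CV_64FC2) && (CV_MAT_TYPE(_dst->type) == CV_32FC2 || CV_MAT_TYPE(_dst->type) == CV_64FC2) in function 'cvUndistortPointsInternal'
```

View pics/w3.png

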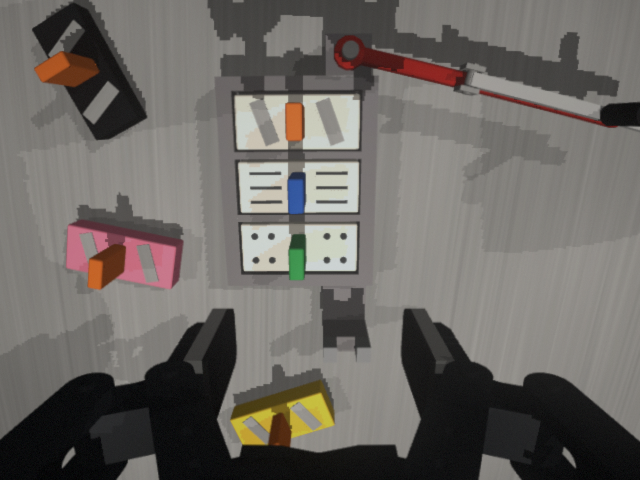

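Wrist view: the guard stands wide open (hinge (350,50), knob (620,112)) and the orange tab is unobstructed at (294,121). Now go over it and down.

```bash
python3 -m inch '[[[0.035,-0.007,0.01],0],[[0.073,-0.0135,0.03],0],[[0.073,-0.0135,0.06],0],[[0.073,-0.0135,0.09],0],[[0.073,-0.0135,0.09],0]]'; python3 -m inch '[[[0,0,0],0],[[0,0,0],0]]'; python3 - <<'E'
from h import *
s=env.get_state();w,x,y,z=s["orientation"]; R=Ro.from_quat([x,y,z,w]).as_matrix(); print(R.round(4),s["tcp_pos"])
print("shift",R.T@(np.array([.4526,.2298,.036])-s["tcp_pos"]))
E
```

```text
clock: 8.02
tcp_pos: [0.4478, 0.2296, 0.0867]
orientation: [-0.005, 0.687, 0.726, -0.005]
wrist_force: [-1.3, -1.1, -0.5]
finger_gap: 0.0596
clock: 8.18
tcp_pos: [0.4472, 0.2293, 0.0869]
orientation: [-0.006, 0.687, 0.726, -0.006]
wrist_force: [-0.5, 0.5, 0.4]
finger_gap: 0.0602
[[-5.560e-02  9.983e-01 -1.670e-02]
 [ 9.985e-01  5.560e-02 -3.000e-04]
 [ 6.000e-04 -1.670e-02 -9.999e-01]] [0.44723191 0.22929724 0.08687836]
shift [0.00017398 0.00623616 0.05078146]
```

```bash
python3 -m inch '[[[0,0.006,0.015],0],[[0,0.006,0.03],0],[[0,0.006,0.042],0],[[0,0.006,0.051],0],[[0,0.006,0.051],0]]'; python3 - <<'E'
from h import *
s=env.get_state();w,x,y,z=s["orientation"]; R=Ro.from_quat([x,y,z,w]).as_matrix(); print(R[2].round(4),s["tcp_pos"])
print("shift",R.T@(np.array([.4526,.2298,.036])-s["tcp_pos"]))
E
```

```text
clock: 8.6
tcp_pos: [0.4524, 0.2292, 0.0356]
orientation: [-0.006, 0.687, 0.726, -0.006]
wrist_force: [-0.6, 0.1, 0.1]
finger_gap: 0.0601
[ 4.000e-04 -1.720e-02 -9.999e-01] [0.45241555 0.22917076 0.03559028]
shift [ 0.00061828  0.00021182 -0.00041316]
```

```bash
python3 -m inch '[[[0,0,0],0],[[0,0,0],0],[[0,0,0],0],[[0,0,0],0],[[0,0,0],0]]' 1 50; python3 -m inch '[[[0,0,0],0],[[0,0,0],0],[[0,0,0],0],[[0,0,0],0]]'; python3 -m inch '[[[0,0,-0.004],0],[[0,0,-0.01],0],[[0,0,-0.017],0],[[0,0,-0.025],0],[[0,0,-0.03],0]]'
```

```text
clock: 9.02
tcp_pos: [0.4522, 0.2293, 0.0365]
orientation: [-0.006, 0.687, 0.726, -0.006]
wrist_force: [-2.2, -0.1, 5.5]
finger_gap: 0.009
clock: 9.35
tcp_pos: [0.4522, 0.2293, 0.0366]
orientation: [-0.006, 0.687, 0.726, -0.006]
wrist_force: [-0.6, -0.5, 2.1]
finger_gap: 0.0091
clock: 9.77
tcp_pos: [0.4534, 0.2295, 0.068]
orientation: [-0.006, 0.687, 0.726, -0.005]
wrist_force: [0.6, 0.2, -0.6]
finger_gap: 0.0096
```

```bash
python3 -m inch '[[[0,0,-0.02],0],[[0,0,-0.045],0],[[0,0,-0.07],0],[[0,0,-0.085],0],[[0,0,-0.085],0]]'; python3 -m inch '[[[0,0,0],0],[[0,0,0],0]]'; python3 - <<'E'
from h import *
s=env.get_state();w,x,y,z=s["orientation"]; R=Ro.from_quat([x,y,z,w]).as_matrix(); print(R.round(4),s["tcp_pos"],s["wrist_force"])
print("shift",R.T@(np.array([.545,-.182,s["tcp_pos"][2]])-s["tcp_pos"]))
save(cam("side"),"s3",(230,100,430,250),3)
E
```

```text
clock: 10.18
tcp_pos: [0.4573, 0.2303, 0.1573]
orientation: [-0.004, 0.687, 0.726, -0.002]
wrist_force: [-0.1, 0.4, -0.1]
finger_gap: 0.0093
clock: 10.35
tcp_pos: [0.4575, 0.2304, 0.1574]
orientation: [-0.004, 0.687, 0.726, -0.002]
wrist_force: [-0.5, 0.0, -0.1]
finger_gap: 0.009
[[-0.0555  0.9984 -0.0077]
 [ 0.9985  0.0555  0.0029]
 [ 0.0033 -0.0076 -1.    ]] [0.45747975 0.23038697 0.15741332] [-0.48837343  0.01895329 -0.11687263]
shift [-0.41660799  0.06447584 -0.00185814]
```

View pics/s3.png

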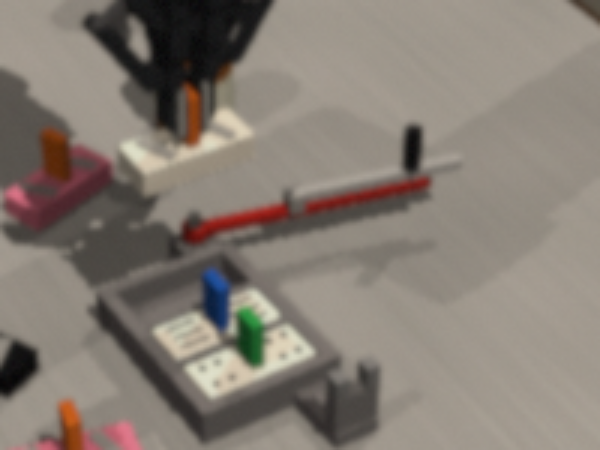

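Side view: the insert is held level at (190,150), its pocket is empty, and the blue and green inserts are seated. Now transfer to the board.

```bash
python3 -m inch '[[[-0.015,0.002,0],1],[[-0.045,0.007,0],3],[[-0.075,0.0115,0],6],[[-0.105,0.016,0],9],[[-0.135,0.021,0],13]]'; python3 - <<'E'
from h import *
s=env.get_state();w,x,y,z=s["orientation"]; R=Ro.from_quat([x,y,z,w]).as_matrix(); print(R.round(4),s["tcp_pos"],s["finger_gap"])
print("shift",R.T@(np.array([.545,-.182,s["tcp_pos"][2]])-s["tcp_pos"]))
E
```

```text
clock: 10.82
tcp_pos: [0.4844, 0.0955, 0.1547]
orientation: [-0.005, 0.766, 0.643, -0.004]
wrist_force: [-0.6, -0.8, -1.0]
finger_gap: 0.0088
[[ 1.724e-01  9.850e-01 -1.180e-02]
 [ 9.850e-01 -1.724e-01  2.300e-03]
 [ 3.000e-04 -1.200e-02 -9.999e-01]] [0.48442251 0.09546671 0.15474931] 0.008768969599241474
shift [-0.26286855  0.10749726 -0.00136653]
```

```bash
python3 -m inch '[[[-0.026,0.011,0],0],[[-0.052,0.022,0],0],[[-0.078,0.032,0],0],[[-0.105,0.043,0],0],[[-0.131,0.054,0],0]]'; python3 -m inch '[[[-0.035,0.014,0],0],[[-0.07,0.029,0],0],[[-0.1,0.041,0],0],[[-0.125,0.051,0],0],[[-0.13,0.053,0],0]]';python3 -m inch '[[[0,0,0],0],[[0,0,0],0],[[0,0,0],0]]'; python3 - <<'E'
from h import *
s=env.get_state();w,x,y,z=s["orientation"]; R=Ro.from_quat([x,y,z,w]).as_matrix(); print(R.round(4),s["tcp_pos"],s["finger_gap"])
print("shift",R.T@(np.array([.545,-.182,.0366])-s["tcp_pos"]))
E
```

```text
clock: 11.23
tcp_pos: [0.5142, -0.0442, 0.1526]
orientation: [-0.006, 0.766, 0.643, -0.005]
wrist_force: [0.4, 0.6, -1.0]
finger_gap: 0.0091
clock: 11.65
tcp_pos: [0.5441, -0.1855, 0.1499]
orientation: [-0.006, 0.767, 0.642, -0.005]
wrist_force: [0.9, 0.1, -0.1]
finger_gap: 0.0092
clock: 11.9
tcp_pos: [0.5432, -0.1843, 0.149]
orientation: [-0.007, 0.767, 0.642, -0.006]
wrist_force: [0.4, -0.2, 0.0]
finger_gap: 0.0093
[[ 1.762e-01  9.842e-01 -1.760e-02]
 [ 9.844e-01 -1.761e-01  3.600e-03]
 [ 5.000e-04 -1.800e-02 -9.998e-01]] [ 0.54320069 -0.18432845  0.14897685] 0.009343094732256384
shift [0.00255536 0.00337983 0.11233549]
```

```bash
python3 -m inch '[[[0,0,0.02],0],[[0,0,0.045],0],[[0,0,0.07],0],[[0,0,0.085],0],[[0,0,0.09],0]]'; python3 -m inch '[[[0,0,0.003],0],[[0,0,0.006],0],[[0,0,0.009],0],[[0,0,0.012],0],[[0,0,0.012],0]]';python3 - <<'E'
from h import *
s=env.get_state();w,x,y,z=s["orientation"]; R=Ro.from_quat([x,y,z,w]).as_matrix(); print(R[2].round(4),s["tcp_pos"],s["wrist_force"])
save(cam("side"),"s4",(330,200,610,410),2.8)
E
```

```text
clock: 12.32
tcp_pos: [0.5393, -0.1812, 0.0562]
orientation: [-0.01, 0.766, 0.643, -0.007]
wrist_force: [0.3, 1.1, -0.8]
finger_gap: 0.0093
clock: 12.73
tcp_pos: [0.5394, -0.1812, 0.0445]
orientation: [-0.009, 0.766, 0.643, -0.006]
wrist_force: [0.6, -0.4, -1.4]
finger_gap: 0.0088
[ 0.0021 -0.0223 -0.9997] [ 0.53939997 -0.18118313  0.04446587] [ 0.57336783 -0.44556072 -1.35687443]
```

View pics/s4.png

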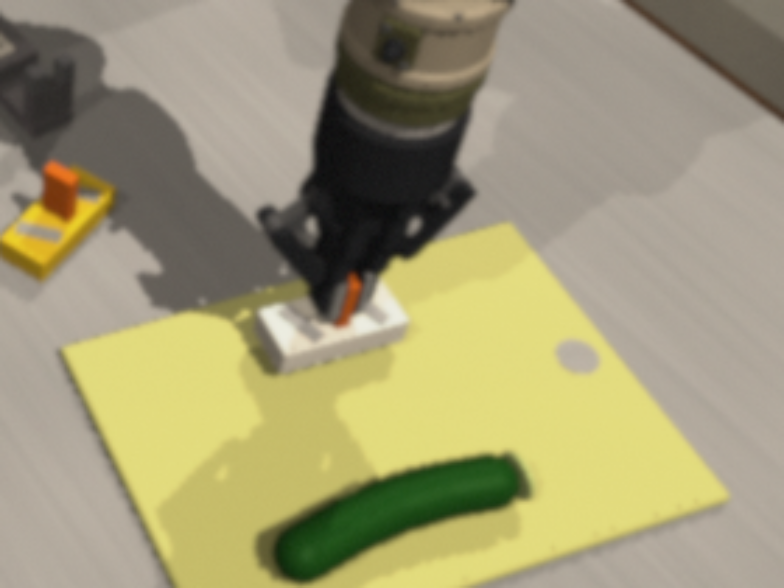

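Side view: the insert is level just above the board's free half at (335,325), well away from the cucumber. I'll lower it slowly until it touches.

```bash
python3 -m inch '[[[0,0,0.002],0],[[0,0,0.004],0],[[0,0,0.006],0],[[0,0,0.006],0],[[0,0,0.006],0]]'; python3 -m inch '[[[0,0,0.0005],0],[[0,0,0.001],0],[[0,0,0.0015],0],[[0,0,0.0015],0]]'
```

```text
clock: 13.2
tcp_pos: [0.539, -0.1812, 0.0384]
orientation: [-0.009, 0.766, 0.643, -0.006]
wrist_force: [-0.4, 0.2, -0.9]
finger_gap: 0.0088
clock: 13.53
tcp_pos: [0.539, -0.1812, 0.0369]
orientation: [-0.009, 0.766, 0.643, -0.006]
wrist_force: [-0.1, -0.2, 0.0]
finger_gap: 0.0093
```

```bash
python3 -m inch '[[[0,0,0.0005],0],[[0,0,0.001],0],[[0,0,0.001],0]]'; python3 -m inch '[[[0,0,0.0005],0],[[0,0,0.001],0],[[0,0,0.001],0]]'
```

```text
clock: 13.78
tcp_pos: [0.539, -0.1812, 0.0367]
orientation: [-0.009, 0.766, 0.643, -0.006]
wrist_force: [-2.2, 0.7, 5.4]
finger_gap: 0.009
clock: 14.03
tcp_pos: [0.539, -0.1812, 0.0367]
orientation: [-0.009, 0.766, 0.643, -0.006]
wrist_force: [-3.6, 1.7, 8.4]
finger_gap: 0.009
```

It's in contact at the expected height (TCP 36.7 mm). Release and rise.

```bash
python3 -m inch '[[[0,0,0],0],[[0,0,0],0],[[0,0,0],0],[[0,0,0],0],[[0,0,0],0]]' 0.3; python3 -m inch '[[[0,0,-0.01],0],[[0,0,-0.03],0],[[0,0,-0.065],0],[[0,0,-0.1],0],[[0,0,-0.13],0]]'; python3 -m inch '[[[0.03,0,-0.02],0],[[0.06,0,-0.03],0],[[0.09,0,-0.03],0],[[0.12,0,-0.03],0],[[0.12,0,-0.03],0]]';python3 -m inch '[[[0,0,0],0],[[0,0,0],0],[[0,0,0],0]]'
python3 - <<'E'
from h import *
c=cam("side"); 
im=c["image"][...,::-1]; cv2.imwrite("pics/s5.png",cv2.resize(im[80:430,200:620],None,fx=1.7,fy=1.7))
p=np.argwhere((c["image"].min(2)>150))[:,::-1]; D=bydepth(c,p); p=p[(D[:,2]>.02)&(D[:,2]<.034)&(D[:,1]<-.1)&(D[:,1]>-.26)]
D=bydepth(c,p); A=np.c_[D[:,:2],np.ones(len(D))]; co=np.linalg.lstsq(A,D[:,2],rcond=None)[0]
print(len(p),np.median(D[:,2]),"tilt",co[:2],cv2.minAreaRect((onplane(c,p,.028)[:,:2]*1000).astype(np.float32)))
c2=cam("scene"); hsv=cv2.cvtColor(c2["image"],cv2.COLOR_RGB2HSV)
q=np.argwhere(cv2.inRange(hsv,(0,150,60),(4,255,255))|cv2.inRange(hsv,(174,150,60),(180,255,255)))[:,::-1];D=bydepth(c2,q)
b=q[(D[:,2]>.034)&(D[:,2]<.05)&(D[:,0]>.46)&(D[:,1]<.36)]; print("bar",cv2.minAreaRect((onplane(c2,b,.041)[:,:2]*1000).astype(np.float32)))
j=q[(D[:,2]>.09)&(D[:,2]<.11)]; print("jar",onplane(c2,j,.1).mean(0))
E
```

```text
clock: 14.45
tcp_pos: [0.5389, -0.1812, 0.0364]
orientation: [-0.009, 0.766, 0.643, -0.006]
wrist_force: [-0.0, 0.1, 0.3]
finger_gap: 0.0594
clock: 14.87
tcp_pos: [0.5419, -0.182, 0.1691]
orientation: [-0.009, 0.766, 0.643, -0.006]
wrist_force: [1.0, -0.1, 0.5]
finger_gap: 0.0594
clock: 15.28
tcp_pos: [0.5639, -0.0595, 0.2006]
orientation: [-0.009, 0.765, 0.644, -0.005]
wrist_force: [-0.1, 0.6, 0.5]
finger_gap: 0.0599
clock: 15.53
tcp_pos: [0.5638, -0.0601, 0.2009]
orientation: [-0.009, 0.765, 0.644, -0.005]
wrist_force: [-0.4, 0.0, -0.1]
finger_gap: 0.0595
628 0.027084873103758036 tilt [0.00282515 0.01241963] ((538.3641357421875, -182.2000732421875), (37.31697082519531, 83.9504623413086), 80.13626098632812)
bar ((511.6559143066406, 266.7192077636719), (9.83597469329834, 52.195743560791016), 84.9784164428711)
jar [0.56992638 0.43432781 0.1       ]
```

View pics/s5.png

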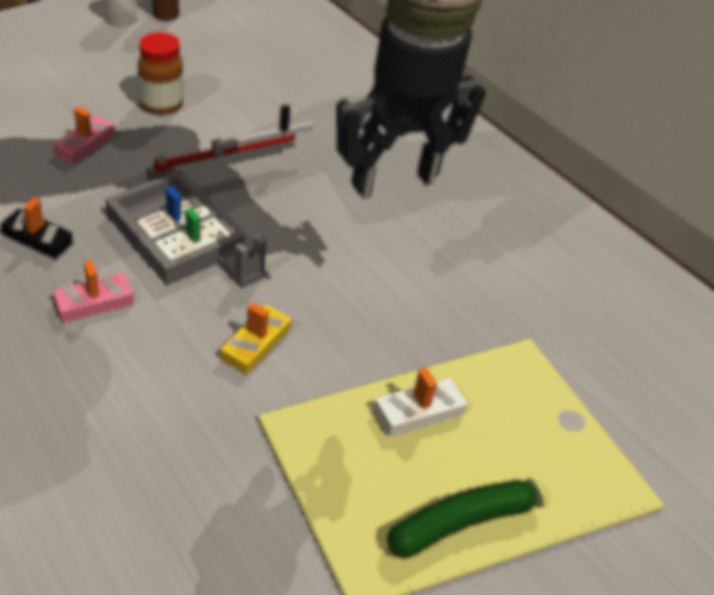

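The final view shows the insert flat on the board, tab up, at (422,400). The guard is open, the blue and green inserts are seated, and the cucumber and jar look untouched. Handing in.

```bash
python3 -c "
from workcell import env
print(env.hand_in())"
```

```text
the job is handed in; nothing more can be done
None
```

The job is done and handed in at about 15.5 s of the 58 s limit. I lifted the latch by its knob, swung the guard open to about 77°, and lowered the latch again before letting go. Then I lifted the orange-tabbed insert straight up by its tab and lowered it onto the free half of the board. It touched down with about 5–8 N on the wrist, and I released it there.

**Last checks:**
- **Insert:** it sits at (0.538, −0.182), squared to the board. Its top measured 27 mm above the counter (28 mm expected). The depth fit gave about 0.7° of tilt, and it looks flat in the picture.
- **Guard:** still open. The 77° comes from where the knob was released. A partial view of the bar afterwards gave about 82°, so the two differ slightly, but both are well past 60°.
- **Other things:** the blue and green inserts are in their pockets. The jar measured within about 3 mm of its first reading, which is within the camera error. I checked the cucumber only by eye, and it looks undisturbed.
- **Gripper tilt:** the gripper ran about 1° off vertical during the grasp and placing. I could not correct that with the moves available.

No check failed; the hand-in gave no verdict.

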